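# Click the polishing-spindle regulator to its second speed and start it

## Robot

A 6-joint arm with a two-finger parallel gripper is mounted at the origin on a cart in front of the work surface, level with it; the furniture and walls round the work are solid. World frame = base frame: x ahead of the robot, y to its left, z up, the work surface at z = 0. Lengths are in mm, angles in rad, forces in N, time in s.
With the tool pointing down it reaches from about 325 to 900 mm from the base axis. Payload 6.1 kg.
Tool frame: the origin (TCP) lies midway between the tips of the shut fingers; the grasp point (between the pads) lies 19 mm behind it; z points along the fingers, y is the direction in which the jaws open and shut (so a half turn about z gives the same grasp; the last joint's range is limited). The gripper opens to 87 mm and grips with 3 to 60 N. Pads are 19 mm wide; open, the fingers measure 117 mm over their backs; the gripper's body (75 mm by 190 mm) begins 51 mm behind the grasp point.
Start: joints at [1.127, 0.22, 1.526, -0, 1.395, -0.126], TCP at [195.297, 593.696, 222.538] pointing down, gripper open.
Joint ranges: [-2.98, 2.98], [-0.91, 2.08], [0.09, 2.57], [-1.24, 4.39], [0.2, 2.65], [-2.68, 2.68]. Speed limits (rad/s): [2.57, 2.57, 3.01, 3.14, 3.14, 3.14].

## Interface

Orientations are given as a rotation vector (axis times angle).
In Python, from workcell import ctrl, eyes gives the robot as it stands.
- The arm moves only by the tool drive_tool, never from a script. Its argument "motion" is a list of rows, each a list of 7 numbers: the turn, a rotation vector about the world's x, y, z in degrees, then the shift along the world's x, y, z in mm, then the finger opening in mm, from 0 to 87. A call has 1 to 20 rows; each row shifts and turns the commanded pose from where the row before left it; what a row does not reach is not made up. A row lasts 1/12 s, in which the tool goes at most 41.7 mm and 7.16 degrees, less where a joint would pass 70% of its speed; a pose out of reach is approached as far as the arm can. A call is refused whole if a number of a shift passes 41.7 or a number of a turn 7.16, either way. A call with a gripper value outside its range is refused whole. The fingers move at their own pace and stop on an object; the grip force is fixed at half the most. Time passes only in rows, so rows that do not move let the fingers close. It gives the time, the measured TCP pose, the force and the opening at its end, in the units of the state.
- ctrl.state(): the state, without advancing time (a new reading comes with each control period).
- eyes.capture(name): name is "side" or "top"; returns a dict with "pixels" (420x560x3 uint8, red, green, blue), "intrinsics" (3x3 intrinsics, pixels), "view" (4x4, takes a point from world to camera coordinates). Camera axes: x right, y down, z forward; pixel columns grow to the right and rows downward; lengths in mm; the calibration is good to about 2 mm. A picture is of the moment at which its call begins. There is no depth.
- ctrl.sign_off(): hands the job in, once; it reports no verdict.
The state is a dict: "time_s": time; "qpos": joint angles; "dq": joint speeds; "tau": joint torques, N m; "tcp_pos": TCP position; "tcp_rot": TCP orientation; "contact_force": force on the tool from outside, world axes, zero at the start; "ft_torque": the same for the moment, N m; "gripper_width": finger opening in mm.
Only numpy, scipy, OpenCV 4.12 (cv2) and the standard library are available. Lean on these libraries where they do the work, as an engineer would, in place of code of your own. Each camera call takes 0.05 s, during which the arm holds its last target.

## Task

Set the speed regulator of the polishing spindle to its second speed and start it: with a fingertip on the flat top of the knurled dial, turn the dial clockwise until it clicks one step on, from the single dot to the two dots, and not past them to the three dots. Then press the start button in front of the dial fully down once the dial has clicked, and let go. Grip or lift nothing: the regulator must stay standing where it is, and the tools and parts round it must stay where they are.

Things in the scene. Friction and masses are not known exactly. Their poses are not given: they have to be found in the camera images.
- regulator: Speed regulator: grey steel case 200 x 160 mm, its top 70 mm above the table, loose on rubber feet, about 3 kg. Origin at the centre of its underside; x runs along the 200 mm side from the button end to the dial end, y to the left, z up. The dial's axis is at x = +30 mm, y = 0, the button's at x = -74 mm, y = 0; both are worked from above.
- dial_top (a point): Centre of the dial's flat top, on its vertical axis, 90 mm above the table. A black knurled disc, 90 mm across (flat to 43 mm radius, no bar or handle), 6 mm proud of a fixed guard collar 112 mm across, so it can not be gripped: press a fingertip on the top with 5 to 12 N, about 30 mm off the axis, and drag it round in an arc. A white pointer line marks its angle.
- two_dots (a point): Middle of the pair of raised black dots on the case top, just outside the collar on the side of the button, 61.5 mm from the dial's axis. Seen from above the single dot lies 0.70 rad anticlockwise of it round the axis, the three dots 0.70 rad clockwise.
- dial (a joint): Angle of the dial (rad), growing clockwise seen from above. Click detents at 0 (pointer at the single dot, the start), 0.70 (two dots) and 1.40 (three dots). A step takes up to about 0.06 N m; the humps are at about 0.35 and 1.05: left alone short of a hump it springs back, beyond it it springs on into the next detent.
- start (a joint): Travel of the start button (m): 0 up, 0.006 fully down; a spring returns it and fully down takes 5 N. It must be pressed past 0.0045.
- start_top (a point): Centre of the top of the round start button, 26 mm across, 92 mm above the table (10 mm proud of its 42 mm round housing), in front of the dial at the case's -x end; it is pressed straight down.
- bolt_tin: Bystander, loose: small round open tin, 60 mm across, 45 mm high, close to the left of the regulator. Origin at the centre of its underside. Leave it where it is.
- pliers: Bystander, loose: pliers lying close to the right of the regulator, 170 x 56 x 14 mm. Origin at the centre of its underside. Leave it where it is.
- oil_can: Bystander, loose: oil can with a long spout, 70 mm across, 150 mm high, to the right. Origin at the centre of its underside. Leave it where it is.
- chrome_cap: Bystander, loose: round chromed wheel cap, 100 mm across, 63 mm high, behind the regulator. Origin at the centre of its underside. Leave it where it is.
- tape_measure: Bystander, loose: tape measure, 66 x 76 x 34 mm, behind the regulator. Origin at the centre of its underside. Leave it where it is.
- screwdriver: Bystander, loose: screwdriver, 170 mm long, 28 mm thick, lying at the right, near the vice. Origin at the centre of its underside. Leave it where it is.

How it is judged (in metres and radians):
On the way, in this order (a step that is already met when the one before it is completed fails the run):
1. the dial has turned one click clockwise and sits at the two dots (value of joint dial between 0.57 and 0.83 rad), for 0.3 s.
2. the start button is pressed fully down (value of joint start above 0.0045 m), for 0.05 s.
At the end, for the whole second after the job is handed in: The dial rests in its two-dot detent (0.57 to 0.83 rad), the start button has been pressed past 4.5 mm after that and is up again, and the regulator stands flat and still within 30 mm of where it stood (all of step 1 and velocity of joint dial between -0.1 and 0.1 rad/s and value of joint start below 0.001 m and linear speed of regulator below 0.02 m/s and distance of regulator from where it was at the start of the episode below 0.03 m and angle between regulator's own z axis and vertical below 0.05 rad); the robot touches nothing.
It fails at once if the dial was turned past the two dots into the three-dot detent (value of joint dial above 1.15 rad).
It fails at once if the start button was pressed before the dial stood at the two dots (value of joint start above 0.003 m and not (value of joint dial between 0.57 and 0.83 rad)).
It fails at once if the regulator was shoved, lifted or tipped (distance of regulator from where it was at the start of the episode above 0.03 m or angle between regulator's own z axis and vertical above 0.12 rad).
It fails at once if a tool or part round the regulator was moved or lifted (distance of any of bolt_tin, pliers, oil_can, chrome_cap, tape_measure, screwdriver from where it was at the start of the episode above 0.03 m).
It also fails if it takes over 42 s, if anything falls off the work surface, if the arm or the gripper's body presses on something with over 40 N, if the wrist force passes 120 N, or if a joint passes its speed limit or range.

## Working session

There is one attempt and no reset: what is moved stays moved. The work goes in short steps, Python scripts to look and compute and a tool call to move; the robot and the scene stay as the last step left them, time stands still between calls to the robot, and variables do not carry over. Pictures are saved under pics/ and viewed, and the job is handed in when it is done.

Besides the shell and the picture viewer there is one more tool, called after "Emit:" as a command line: name --pt "numbers of a row" for each row, then --argument value for the rest. drive_tool: Moves the arm, as the interface text tells. Its arguments: {"type":"object","properties":{"motion":{"type":"array","items":{"type":"array","items":{"type":"number"}}}},"required":["motion"]}

```bash
mkdir -p pics; python3 - <<'E'
from workcell import ctrl, eyes
import cv2,pickle
print(ctrl.state())
for n in("side","top"):
    c=eyes.capture(n); pickle.dump(c,open(n+'.pkl','wb'))
    cv2.imwrite(f'pics/{n}0.png',c['pixels'][:,:,::-1]); print(c['intrinsics'],c['view'])
E
```

```text
{'time_s': 0.0, 'qpos': array([ 1.12686463e+00,  2.21200010e-01,  1.52759382e+00,  2.75493571e-05,
        1.39468868e+00, -1.26083693e-01]), 'dq': array([ 0.00011292, -0.00012378, -0.00187354, -0.00037141, -0.00116763,
        0.00079887]), 'tau': array([-1.32125315e-03, -4.94609106e+01, -3.87372530e+01,  6.98041753e-02,
        5.68153861e-02, -1.09183006e-04]), 'tcp_pos': array([195.04977721, 593.14744518, 221.46258019]), 'tcp_rot': array([-4.97094562e-01, -3.10144990e+00,  2.83634018e-03]), 'contact_force': array([0.62284502, 0.39173419, 0.87525607]), 'ft_torque': array([ 0.05555883, -0.01838406, -0.05608326]), 'gripper_width': 87.09164039894716}
[[428.30325416   0.         273.08381001]
 [  0.         428.30325416 201.61983079]
 [  0.           0.           1.        ]] [[-9.24271866e-03  9.99942421e-01  5.45223181e-03  7.35268451e+01]
 [ 8.08361896e-01  1.06812000e-02 -5.88588954e-01 -4.26240303e+02]
 [-5.88613300e-01 -1.03278566e-03 -8.08414075e-01  1.37168628e+03]
 [ 0.00000000e+00  0.00000000e+00  0.00000000e+00  1.00000000e+00]]
[[454.7278159    0.         286.0421524 ]
 [  0.         454.7278159  213.94747208]
 [  0.           0.           1.        ]] [[-2.38399267e-02 -9.99671848e-01 -9.37302990e-03 -3.85732514e+01]
 [-9.89959239e-01  2.49128981e-02 -1.39140405e-01  5.74884248e+02]
 [ 1.39328255e-01  5.96182048e-03 -9.90228304e-01  1.13537600e+03]
 [ 0.00000000e+00  0.00000000e+00  0.00000000e+00  1.00000000e+00]]
```

View pics/side0.png

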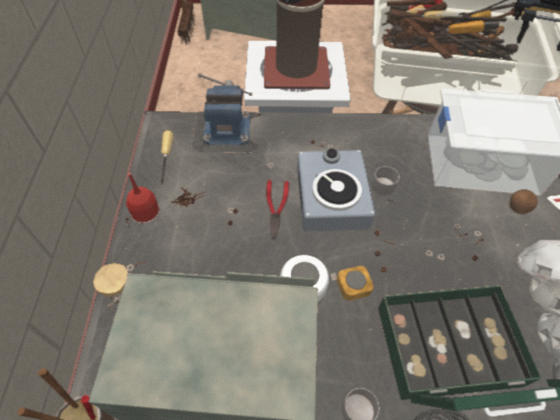

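View pics/top0.png

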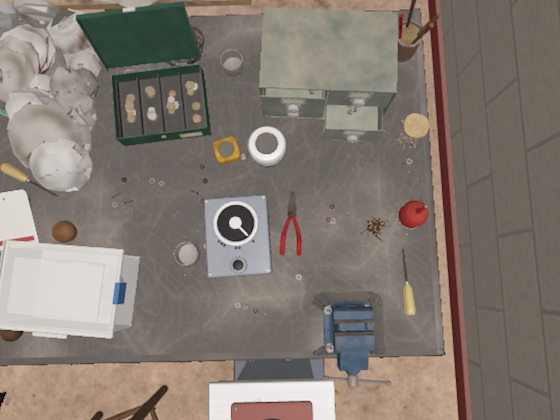

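```bash
python3 - <<'E'
import cv2
a=cv2.imread('pics/top0.png')[185:285,190:310]; cv2.imwrite('pics/topc.png',cv2.resize(a,None,fx=6,fy=6,interpolation=cv2.INTER_CUBIC))
a=cv2.imread('pics/side0.png')[140:240,285:405]; cv2.imwrite('pics/sidec.png',cv2.resize(a,None,fx=6,fy=6,interpolation=cv2.INTER_CUBIC))
E
```

```text
(no output)
```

View pics/topc.png

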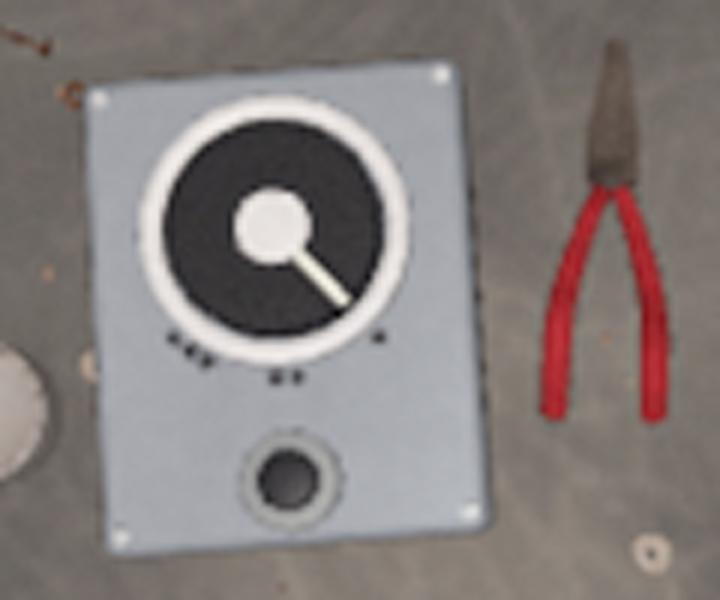

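View pics/sidec.png

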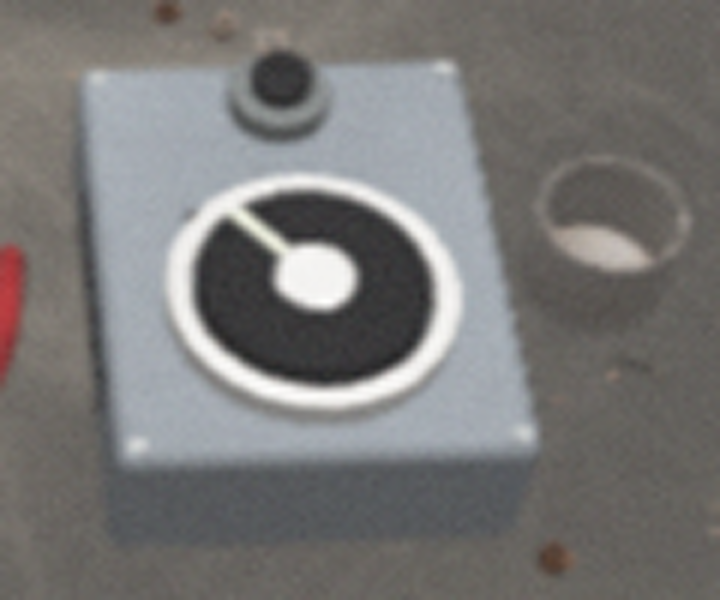

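The top crop shows the dial centre at (273,226), the button at (288,477) and the pointer at the single dot at (378,338). The two dots are at (286,377). In the side crop the dial is at (316,277) and the button at (283,78). Next I convert these to positions.

```bash
cat > h.py <<'E'
import numpy as np,pickle
def load(n): return pickle.load(open(n+'.pkl','rb'))
def ray(c,u,v,z):
    K=c['intrinsics'];V=c['view'];R=V[:3,:3];t=V[:3,3]
    o=-R.T@t; d=R.T@np.linalg.inv(K)@[u,v,1]
    return o+d*(z-o[2])/d[2]
def proj(c,p):
    q=c['view'][:3,:3]@p+c['view'][:3,3]; q=c['intrinsics']@q; return q[:2]/q[2]
E
python3 - <<'E'
from h import *
T=load('top');S=load('side')
f=lambda c,o,p,z: ray(c,(p[0]+.5)/6-.5+o[0],(p[1]+.5)/6-.5+o[1],z).round(1)
to=(190,185);so=(285,140)
print('top dial',f(T,to,(273,226),90),'btn',f(T,to,(288,477),92),'2d',f(T,to,(286,377),70.5),'1d',f(T,to,(378,338),70.5),'3d',f(T,to,(191,350),70.5))
print('side dial',f(S,so,(316,277),90),'btn',f(S,so,(283,78),92))
print('top corners',[f(T,to,p,70) for p in((99,98),(441,74),(121,538),(470,512))])
print('side corners',[f(S,so,p,70) for p in((97,78),(446,68),(137,445),(524,433))])
print('tin side rim',f(S,so,(613,213),45),f(S,so,(540,213),45),'pliers',f(T,to,(553,415),10),f(T,to,(655,415),10))
E
```

```text
top dial [549.2  73.4  90. ] btn [446.2  67.9  92. ] 2d [488.3  70.8  70.5] 1d [503.6  32.4  70.5] 3d [500.5 110.3  70.5]
side dial [547.   77.4  90. ] btn [446.8  71.8  92. ]
top corners [array([608. , 148.8,  70. ]), array([614.6,   4.3,  70. ]), array([423.6, 139.6,  70. ]), array([430.8,  -4.6,  70. ])]
side corners [array([427.7,  -1.3,  70. ]), array([420., 144.,  70.]), array([611.6,   8.3,  70. ]), array([604.3, 153. ,  70. ])]
tin side rim [476.4 210.5  45. ] [476.9 180.5  45. ] pliers [473.  -38.7  10. ] [471.9 -83.2  10. ]
```

Emit:
drive_tool --pt "0 0 0 0 0 35 0" --pt "0 0 0 0 0 35 0" --pt "0 0 0 16 -25 0 0" --pt "0 0 0 16 -25 0 0" --pt "0 0 0 16 -25 0 0" --pt "0 0 0 16 -25 0 0" --pt "0 0 0 16 -25 0 0" --pt "0 0 0 16 -25 0 0" --pt "0 0 0 16 -25 0 0" --pt "0 0 0 16 -25 0 0" --pt "0 0 0 16 -25 0 0" --pt "0 0 0 16 -25 0 0" --pt "0 0 0 16 -25 0 0" --pt "0 0 0 16 -25 0 0" --pt "0 0 0 16 -25 0 0" --pt "0 0 0 16 -25 0 0" --pt "0 0 0 16 -25 0 0" --pt "0 0 0 16 -25 0 0" --pt "0 0 0 16 -25 0 0" --pt "0 0 0 16 -25 0 0"

```text
time_s: 1.77
tcp_pos: [483.6, 142.3, 292.2]
tcp_rot: [-0.497, -3.101, 0.0]
contact_force: [1.3, -0.2, 0.1]
gripper_width: 0.5
```

Emit:
drive_tool --pt "0 0 0 9 -15 0 0" --pt "0 0 0 9 -15 -20 0" --pt "0 0 0 9 -15 -30 0" --pt "0 0 0 9 -15 -30 0" --pt "0 0 0 0 0 -30 0" --pt "0 0 0 0 0 -30 0" --pt "0 0 0 0 0 -25 0" --pt "0 0 0 0 0 -13 0" --pt "0 0 0 0 0 0 0" --pt "0 0 0 0 0 0 0"

```text
time_s: 2.6
tcp_pos: [518.4, 83.7, 113.7]
tcp_rot: [-0.497, -3.1, 0.001]
contact_force: [0.7, 0.2, -0.2]
gripper_width: 0.7
```

```bash
cat > look.py <<'E'
import sys,cv2
from workcell import ctrl, eyes
k=sys.argv[1]
import pickle,numpy as np
from h import proj
s=ctrl.state(); print(s['time_s'],s['tcp_pos'],s['contact_force'],s['ft_torque'])
ims=[]
for n,(r,c) in (("side",(110,275)),("top",(175,180))):
    x=eyes.capture(n); pickle.dump(x,open(n+k+'.pkl','wb')); print(n,proj(x,s['tcp_pos']))
    a=x['pixels'][r:r+130,c:c+130,::-1]
    ims.append(cv2.resize(a,None,fx=3,fy=3,interpolation=cv2.INTER_CUBIC))
cv2.imwrite(f'pics/l{k}.png',np.hstack(ims))
E
python3 look.py 1
```

```text
2.6 [518.43367557  83.66962637 113.70225193] [ 0.71162197  0.22649299 -0.17964247] [ 0.05719403  0.0278048  -0.07600984]
side [340.33599804 169.4535144 ]
top [229.74033854 233.83811444]
```

View pics/l1.png

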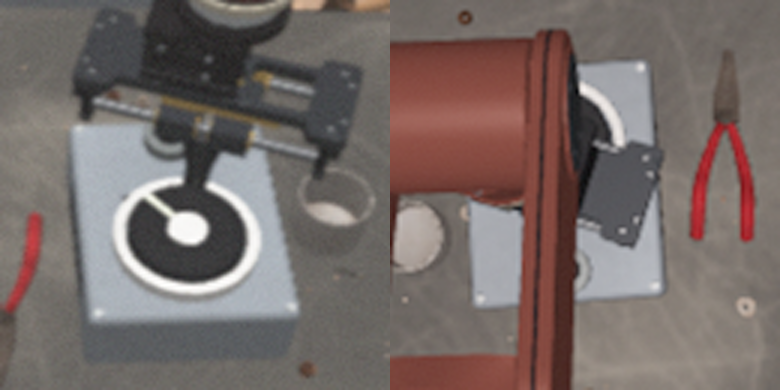

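Side view: the closed tip, at crop (195,185), is over the button-side part of the dial, clear of the hub and the pointer. I now go down.

Emit:
drive_tool --pt "0 0 0 0 0 -8 0" --pt "0 0 0 0 0 -8 0" --pt "0 0 0 0 0 -4 0" --pt "0 0 0 0 0 0 0" --pt "0 0 0 0 0 -1 0" --pt "0 0 0 0 0 -1 0" --pt "0 0 0 0 0 0 0"

```text
time_s: 3.28
tcp_pos: [519.4, 83.7, 92.5]
tcp_rot: [0.497, 3.102, 0.0]
contact_force: [-0.5, 0.3, 0.1]
gripper_width: 0.4
```

Emit:
drive_tool --pt "0 0 0 0 0 -1 0" --pt "0 0 0 0 0 -1 0" --pt "0 0 0 0 0 0 0"

```text
time_s: 3.53
tcp_pos: [519.3, 83.7, 90.5]
tcp_rot: [-0.497, -3.102, 0.0]
contact_force: [-0.0, -0.1, 0.5]
gripper_width: 0.7
```

Emit:
drive_tool --pt "0 0 0 0 0 -1 0" --pt "0 0 0 0 0 0 0"

```text
time_s: 3.7
tcp_pos: [519.4, 83.8, 90.3]
tcp_rot: [-0.497, -3.102, -0.0]
contact_force: [-3.3, 0.2, 5.8]
gripper_width: 0.7
```

Emit:
drive_tool --pt "0 0 0 0 0 -0.5 0" --pt "0 0 0 0 0 0 0"

```text
time_s: 3.87
tcp_pos: [519.4, 83.8, 90.2]
tcp_rot: [-0.497, -3.102, -0.0]
contact_force: [-4.7, -0.0, 9.2]
gripper_width: 0.7
```

Emit:
drive_tool --pt "0 0 -2 0.31 0.99 0 0" --pt "0 0 -2 0.35 0.98 0 0" --pt "0 0 -2 0.38 0.97 0 0" --pt "0 0 -2 0.41 0.96 0 0" --pt "0 0 -2 0.45 0.94 0 0" --pt "0 0 0 0 0 0 0"

```text
time_s: 4.37
tcp_pos: [521.0, 88.9, 90.2]
tcp_rot: [-0.768, -3.046, -0.0]
contact_force: [-5.3, 0.5, 11.0]
gripper_width: 0.3
```

```bash
python3 look.py 2
```

```text
4.3667 [520.99382894  88.86719143  90.24991113] [-5.29423198  0.52559511 11.02332591] [0.00348517 1.06973621 0.02654556]
side [341.33175576 176.89684901]
top [228.88148752 233.7671801 ]
```

View pics/l2.png

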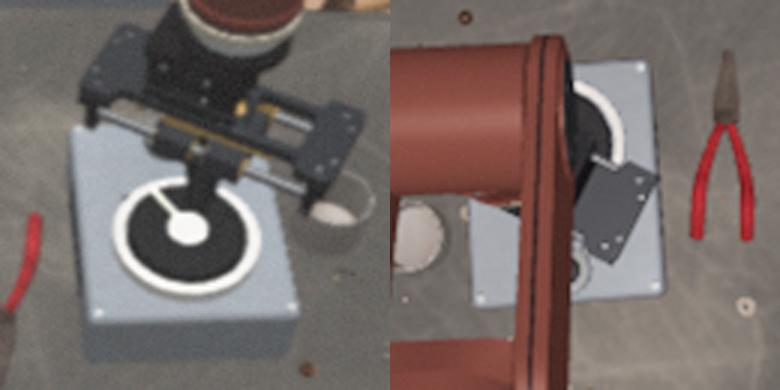

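The pointer has turned with the finger, its end moving from about (143,195) to (153,190), and the case is in place. The force is near 11 N, so I ease up a little and go on.

Emit:
drive_tool --pt "0 0 -2 0.48 0.92 0.15 0" --pt "0 0 -2 0.51 0.91 0.1 0" --pt "0 0 -2 0.54 0.89 0 0" --pt "0 0 -2 0.57 0.87 0 0" --pt "0 0 -2 0.6 0.85 0 0" --pt "0 0 0 0 0 0 0"

```text
time_s: 4.97
tcp_pos: [523.8, 93.7, 90.3]
tcp_rot: [-1.031, -2.967, -0.001]
contact_force: [-3.2, 0.7, 7.4]
gripper_width: 0.5
```

```bash
python3 look.py 3
```

```text
4.9667 [523.82502393  93.7238112   90.29788235] [-3.22374877  0.74958735  7.41544791] [0.35822224 0.76230971 0.00168462]
side [343.538864   177.85424242]
top [226.90103325 232.66851073]
```

View pics/l3.png

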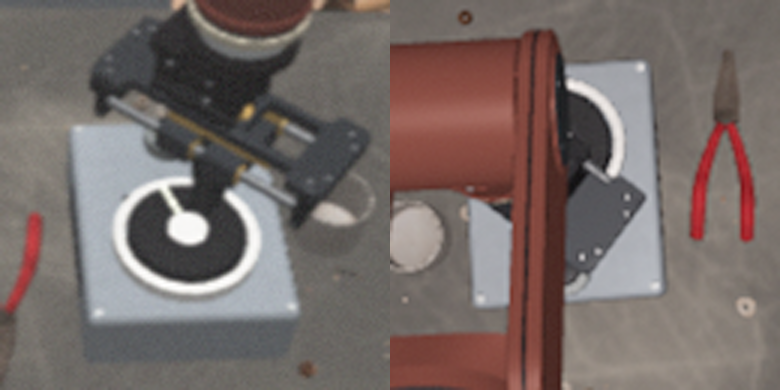

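The pointer tip is now at about (166,188), roughly half way. I continue.

Emit:
drive_tool --pt "0 0 -2 0.63 0.83 0 0" --pt "0 0 -2 0.66 0.8 0 0" --pt "0 0 -2 0.69 0.78 0 0" --pt "0 0 -2 0.71 0.76 0 0" --pt "0 0 -2 0.74 0.73 0 0" --pt "0 0 0 0 0 0 0"

```text
time_s: 5.57
tcp_pos: [528.0, 97.8, 90.3]
tcp_rot: [1.285, 2.866, 0.003]
contact_force: [-1.6, 3.7, 6.0]
gripper_width: 0.3
```

```bash
python3 look.py 4
```

```text
5.5667 [528.04878584  97.83748392  90.33924576] [-1.59221279  3.67520845  5.97401822] [ 0.63938707  0.28583104 -0.01580405]
side [345.48573005 179.28253613]
top [225.22068108 231.00067446]
```

View pics/l4.png

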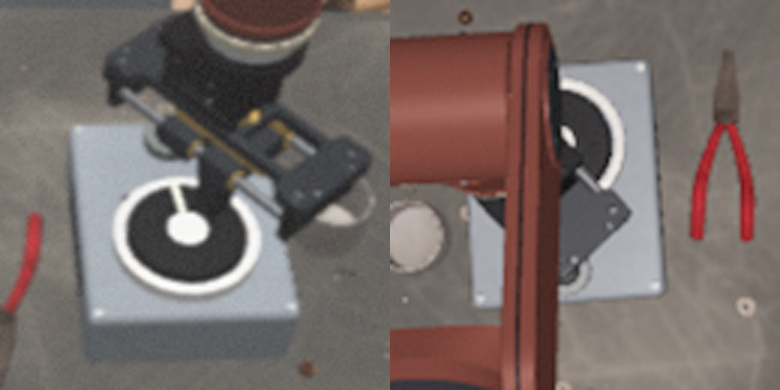

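Emit:
drive_tool --pt "0 0 -2 0.77 0.7 -0.2 0" --pt "0 0 -2 0.79 0.68 0 0" --pt "0 0 -2 0.81 0.65 0 0" --pt "0 0 -2 0.83 0.62 0 0" --pt "0 0 -2 0.86 0.59 0 0" --pt "0 0 0 0 0 0 0"

```text
time_s: 6.17
tcp_pos: [531.9, 101.1, 90.3]
tcp_rot: [1.529, 2.744, 0.003]
contact_force: [-3.3, 3.9, 9.6]
gripper_width: 0.4
```

```bash
python3 look.py 5
```

```text
6.1667 [531.87101557 101.10875267  90.28331567] [-3.34016951  3.91758881  9.60320343] [0.60879421 0.57183057 0.01002479]
side [347.05403942 180.60476235]
top [223.88997298 229.49232233]
```

View pics/l5.png

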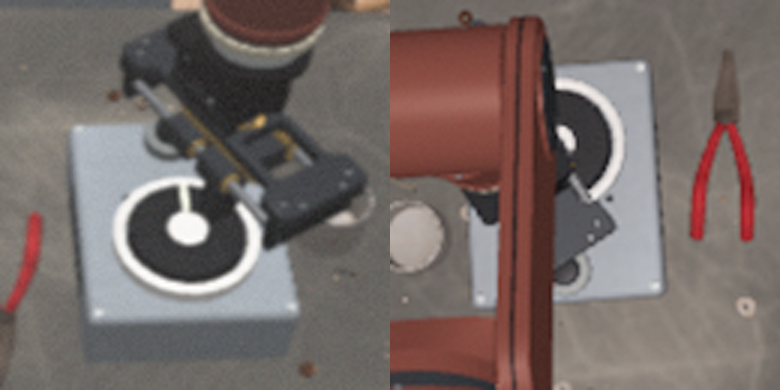

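```bash
python3 - <<'E'
from h import *
import cv2
S=load('side5')
a=S['pixels'][165:200,320:355,::-1]; cv2.imwrite('pics/p5.png',cv2.resize(a,None,fx=16,fy=16,interpolation=cv2.INTER_CUBIC))
c=np.array([547.,77.4,90])
for d in(0,.6,.7,.8,.9):
    th=np.pi+.05+.70-d; p=proj(S,c+38*np.array([np.cos(th),np.sin(th),0])); q=proj(S,c)
    print(d,((p-[320,165])*16).round(),((q-[320,165])*16).round())
E
```

```text
0 [ 82. 179.] [276. 332.]
0.6 [217. 129.] [276. 332.]
0.7 [242. 127.] [276. 332.]
0.8 [269. 127.] [276. 332.]
0.9 [295. 130.] [276. 332.]
```

View pics/p5.png

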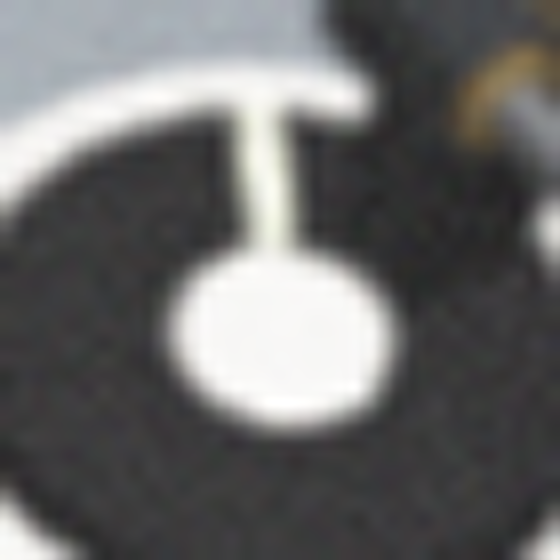

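The pointer, at about (261,127) with the hub at (284,338), reads about 0.74 rad, which is at the two dots. I lift straight off and check.

Emit:
drive_tool --pt "0 0 0 0 0 1.5 0" --pt "0 0 0 0 0 5 0" --pt "0 0 0 0 0 15 0" --pt "0 0 0 -20 0 20 0" --pt "0 0 0 -30 -10 0 0" --pt "0 0 0 -20 -12 0 0" --pt "0 0 0 -15 -9 0 0" --pt "0 0 0 0 0 0 0" --pt "0 0 0 0 0 0 0"

```text
time_s: 7.02
tcp_pos: [446.3, 68.8, 130.9]
tcp_rot: [1.529, 2.743, 0.001]
contact_force: [1.1, -0.7, -0.1]
gripper_width: 0.9
```

```bash
python3 look.py 6; python3 - <<'E'
from h import *
import cv2
S=load('side6')
a=S['pixels'][165:200,320:355,::-1]; cv2.imwrite('pics/p6.png',cv2.resize(a,None,fx=12,fy=12,interpolation=cv2.INTER_CUBIC))
a=cv2.imread('pics/l6.png');b=cv2.imread('pics/p6.png')[:390,:]
cv2.imwrite('pics/m6.png',np.hstack([a[:,:380],b]))
E
```

```text
7.0167 [446.33354953  68.75026889 130.89923995] [ 1.08703568 -0.66320927 -0.06717676] [-0.06462219 -0.00664256  0.00448701]
side [332.3762273  141.09287263]
top [235.31994321 263.54735971]
```

View pics/m6.png

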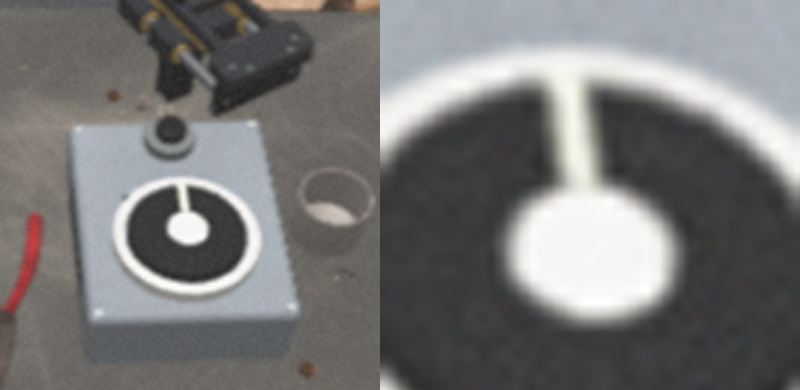

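The dial is free and reads about 0.71 rad, with its tip at crop (190,95) and the hub at (212,254). The button is at (171,126) and the tip is above it. Next I press it.

Emit:
drive_tool --pt "0 0 0 0 1 -12 0" --pt "0 0 0 0 0 -14 0" --pt "0 0 0 0 0 -8 0" --pt "0 0 0 0 0 -2 0" --pt "0 0 0 0 0 -2 0" --pt "0 0 0 0 0 -2 0" --pt "0 0 0 0 0 0 0"

```text
time_s: 7.7
tcp_pos: [446.7, 70.2, 90.9]
tcp_rot: [1.528, 2.745, 0.0]
contact_force: [-1.4, 0.0, 1.7]
gripper_width: 0.7
```

Emit:
drive_tool --pt "0 0 0 0 0 -1.5 0" --pt "0 0 0 0 0 -1.5 0" --pt "0 0 0 0 0 -1.5 0" --pt "0 0 0 0 0 -1.5 0" --pt "0 0 0 0 0 0 0" --pt "0 0 0 0 0 0 0"

```text
time_s: 8.2
tcp_pos: [447.0, 70.2, 86.2]
tcp_rot: [1.527, 2.744, 0.001]
contact_force: [-5.3, 2.2, 14.7]
gripper_width: 0.6
```

The button is at its stop: TCP at 86.2 mm and 14.7 N. I release it and retreat.

Emit:
drive_tool --pt "0 0 0 0 0 2 0" --pt "0 0 0 0 0 4 0" --pt "0 0 0 0 0 10 0" --pt "0 0 0 0 0 30 0" --pt "0 0 0 0 0 35 0" --pt "0 0 0 0 0 35 0" --pt "0 0 0 0 0 25 0" --pt "0 0 0 0 0 0 0" --pt "0 0 0 0 0 0 0"

```text
time_s: 8.95
tcp_pos: [447.5, 70.0, 227.7]
tcp_rot: [1.526, 2.741, 0.003]
contact_force: [-0.4, 0.6, -0.9]
gripper_width: 0.7
```

```bash
python3 look.py 7
```

```text
8.95 [447.53295622  69.9571734  227.68318559] [-0.35071916  0.64418494 -0.87370956] [-0.06966773 -0.03458126 -0.03896276]
side [338.24036745 109.97548174]
top [229.32991816 261.5889176 ]
```

View pics/l7.png

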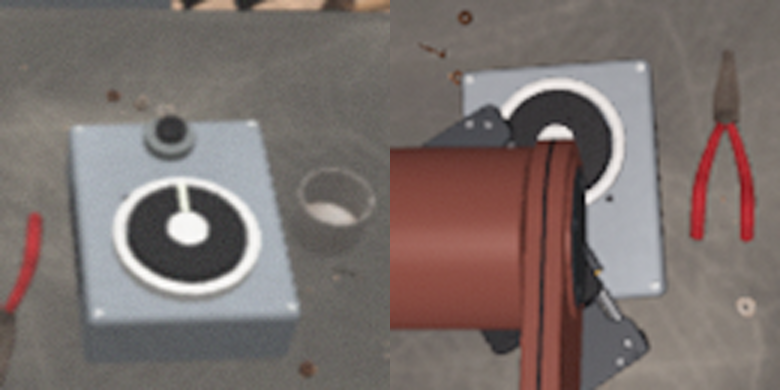

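The pointer is still at the two dots, with its tip at (182,185). The button is up at (171,126), and the case, tin and pliers are where they were.

```bash
python3 -c "
from workcell import ctrl
print(ctrl.sign_off())"
```

```text
the job is handed in; nothing more can be done
None
```

The dial is at the two dots, the start button was pressed fully down after that and is up again, and the job is handed in.

- **Dial:** I pressed the closed fingertips on the dial top about 30 mm off the axis, at about 6 to 11 N, and dragged a 40° clockwise arc. After lifting off, the pointer read about 0.71 rad in the side picture (target 0.70). It was in the same place in the last picture.
- **Button:** I pressed it to its stop, with the tool at 86.2 mm and 14.7 N. That corresponds to about 5.8 mm of travel, and the last picture shows the button up again.
- **Surroundings:** In the last pictures the case, tin and pliers show no visible movement, and the arm is about 135 mm above the button, touching nothing. I did not picture the other parts again at the end; the gripper never went near them.
- **Disagreement:** The two cameras differed by up to about 4 mm on the dial and button positions, so I used the average. This caused no trouble.

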